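# Put the tray scrapers away in the slotted rack and shut its door

## Robot

A 6-joint arm with a two-finger parallel gripper is mounted at the origin on the work surface. World frame = base frame: x ahead of the robot, y to its left, z up, the work surface at z = 0. Lengths are in m, angles in rad, forces in N, time in s.
With the tool pointing down it reaches from about 0.25 to 0.775 m from the base axis. Payload 4 kg.
Tool frame: the origin (TCP) lies at the very end of the fingers, on their centre line; the grasp point (between the pads) lies 19 mm behind it (bot.grasp_offset is the distance from the TCP to the grasp point, in m); z points along the fingers, y is the line along which they close (so a half turn about z gives the same grasp; the last joint's range is limited). The gripper opens to 85 mm and grips with 20 to 120 N. Pads are 22 mm wide; open, the fingers measure 114 mm over their backs; the gripper's body (76 mm by 85 mm) begins 54 mm behind the grasp point. The pads swing forward as they close: fully open they stand 13 mm farther back than shut.
Start: joints at [1.179, 0.087, 1.371, -0, 1.684, -0.103], TCP at [0.157, 0.527, 0.231] pointing down, gripper open.
Joint ranges: [-3.1, 3.1], [-0.76, 2.03], [0.27, 2.55], [-1.08, 4.22], [0.17, 2.65], [-2.57, 2.57]. Speed limits (rad/s): [2.79, 2.79, 3.14, 3.14, 3.14, 3.14].

## Interface

Orientations are given as a rotation vector (axis times angle).
In Python, from station import bot gives the robot as it stands.
- The arm moves only by the tool jog_arm, never from a script. Its argument "steps" is a list of rows, each a list of 2 entries, a list of its own where there are three numbers: the shift along the world's x, y, z scaled (see below), then the turn, a rotation vector about the world's x, y, z scaled (see below). In form: [[[tx, ty, tz], [rx, ry, rz]], ...]. A call has 1 to 5 rows; each row is the pose to reach, as a shift and turn from the pose commanded when the call began; what a row does not reach only later rows make up. The controller multiplies each number of a shift by 0.75 m and each number of a turn by 90 degrees. A row lasts 1/12 s, in which the tool goes at most 41.7 mm and 7.16 degrees, less where a joint would pass 70% of its speed; a pose out of reach is approached as far as the arm can. A call with a number of a shift or a turn outside -1 to 1 is refused whole. A call with a gripper value outside its range is refused whole. "hand" is the opening, from 0 (shut) to 1 (fully open), set as the call begins (left out, the last holds). The fingers move at their own pace and stop on an object; "grip_force" is the grip in N (left out, the last holds). Time passes only in rows, so rows that repeat a pose let the fingers close. It gives the time, the measured TCP pose, the force, the opening and the grip force at its end, in the units of the state.
- bot.sense(): the state, without advancing time (a new reading comes with each control period).
- bot.grab_frame(name): name is "scene" or "top"; returns the picture (480x640x3 uint8, red, green, blue); there is no depth.
- bot.camera_model(name): a dict with "K" (3x3 intrinsics, pixels), "R" (3x3) and "t" (3): a world point X has camera coordinates R X + t. Camera axes: x right, y down, z forward; pixel columns grow to the right and rows downward; lengths in m; the calibration is good to about 2 mm. A picture is of the moment at which its call begins. camera_model takes no time and is no camera call.
- bot.close_job(): hands the job in; it is judged then, once.
The state is a dict: "clock": time; "joint_pos": joint angles; "joint_vel": joint speeds; "effort": joint torques, N m; "eef_pos": TCP position; "orientation": TCP orientation; "force": force on the tool from outside, world axes, zero at the start; "torque": the same for the moment, N m; "grip_width": opening from 0.0 (shut) to 1.0 (fully open); "grip_force": force on a finger pad.
Only numpy, scipy, OpenCV 4.12 (cv2) and the standard library are available. Lean on these libraries where they do the work, as an engineer would, in place of code of your own. Each camera call takes 0.05 s, during which the arm holds its last target. There are 200 camera calls.

## Task

Put the tray scrapers away for the day: pull each scraper standing in the caddy's cups up and out, and slide it blade first down into a slot of its own in the top of the steel rack, fully in, so that it stands upright with its handle's shoulder resting on the rack's top. Only when every scraper is in, push the rack's open front door fully shut until it seats on its catch. Leave the caddy standing on the table, and leave the jar and the brush where they are.

Things in the scene. Friction and masses are not known exactly. Their poses are not given: they have to be found in the camera images.
- rack: scraper rack fixed to the table, a steel box 110 mm (x) by 190 mm (y), 115 mm high, with a white plastic top 28 mm thick that has four slots through it and free space below. Origin: centre of its underside on the table; -x is its front, z up. The top is level and flat.
- slot1 (a point): centre of slot 1's mouth, on the rack's top surface (115 mm up). The slot is 44 mm long (along the rack's x) and 9 mm wide (along y), with 3 mm chamfered edges; the four slots lie side by side, 46 mm apart along the rack's y, 12 mm behind its middle.
- slot2 (a point): centre of slot 2's mouth, on the rack's top surface (115 mm up). The slot is 44 mm long (along the rack's x) and 9 mm wide (along y), with 3 mm chamfered edges; the four slots lie side by side, 46 mm apart along the rack's y, 12 mm behind its middle.
- slot3 (a point): centre of slot 3's mouth, on the rack's top surface (115 mm up). The slot is 44 mm long (along the rack's x) and 9 mm wide (along y), with 3 mm chamfered edges; the four slots lie side by side, 46 mm apart along the rack's y, 12 mm behind its middle.
- slot4 (a point): centre of slot 4's mouth, on the rack's top surface (115 mm up). The slot is 44 mm long (along the rack's x) and 9 mm wide (along y), with 3 mm chamfered edges; the four slots lie side by side, 46 mm apart along the rack's y, 12 mm behind its middle.
- door (a joint): the rack's front door, a steel panel 186 mm wide, 104 mm high, 8 mm thick, hinged on an upright axis at the front's +y corner; 0 = shut, grows as its free (-y) edge swings out to the rack's -x side, up to 1.6 rad. It turns easily and stays where it is left. A spring catch resists from 0.1 to 0.04 rad (about 3 N at the free edge, a push that stops there leaves it ajar), then draws it in to 0.
- door_hinge (a point): point on the door's hinge axis, 57 mm above the table, in the rack's front plane (55 mm in front of and 95 mm to +y of the rack's origin). The shut door's outer face lies 8 mm in front of this plane.
- door_edge (a point): point on the door's outer face at its free edge, 57 mm above the table; moves with the door, 188 mm from the hinge axis.
- caddy: loose caddy, 0.9 kg, standing on the table: a steel base plate 150 mm (x) by 140 mm (y), 6 mm thick, with four upright white rectangular cups at x = +-42 mm, y = +-45 mm, each 52 by 24 mm outside, 44 mm (x) by 16 mm (y) inside, floor 10 mm and rim 78 mm above the table. Origin: centre of its underside.
- scraper1: flat scraper, 160 mm long, 90 g. Origin: middle of the blade's free end; +z along the tool towards the handle, x across the blade's width, y its thickness. Steel blade 36 (x) by 3 mm (y), z 0 to 82 mm; wooden handle 24 (x) by 20 mm (y), z 82 to 160 mm, its square shoulder rests on the rack's top when fully in. Starts blade down in a cup, leaning up to 0.25 rad. Absent in some starts.
- scraper2: flat scraper, 160 mm long, 90 g. Origin: middle of the blade's free end; +z along the tool towards the handle, x across the blade's width, y its thickness. Steel blade 36 (x) by 3 mm (y), z 0 to 82 mm; wooden handle 24 (x) by 20 mm (y), z 82 to 160 mm, its square shoulder rests on the rack's top when fully in. Starts blade down in a cup, leaning up to 0.25 rad. Absent in some starts.
- scraper3: flat scraper, 160 mm long, 90 g. Origin: middle of the blade's free end; +z along the tool towards the handle, x across the blade's width, y its thickness. Steel blade 36 (x) by 3 mm (y), z 0 to 82 mm; wooden handle 24 (x) by 20 mm (y), z 82 to 160 mm, its square shoulder rests on the rack's top when fully in. Starts blade down in a cup, leaning up to 0.25 rad. Absent in some starts.
- scraper4: flat scraper, 160 mm long, 90 g. Origin: middle of the blade's free end; +z along the tool towards the handle, x across the blade's width, y its thickness. Steel blade 36 (x) by 3 mm (y), z 0 to 82 mm; wooden handle 24 (x) by 20 mm (y), z 82 to 160 mm, its square shoulder rests on the rack's top when fully in. Starts blade down in a cup, leaning up to 0.25 rad. Absent in some starts.
- jar: closed glass jar, 64 mm across, 85 mm high; leave it alone. Origin: centre of its underside.
- brush: hand brush lying on the table; leave it alone. Origin: on its underside.
Things that resemble listed ones, but are neither listed nor needed, are in the scene too. Leave any black or pink look-alike of the scraper1 alone. What is shaped like the rack but blue is not meant.

How it is judged:
On the way, in this order (a step that is already met when the one before it is completed fails the run):
1. every scraper is fully in a slot of the rack, shoulder on its top (z of scraper1 in the frame of rack between 0.028 and 0.038 m and x of scraper1 in the frame of rack between -0.008 and 0.032 m and y of scraper1 in the frame of rack between -0.09 and 0.09 m and angle between each of scraper1, scraper2, scraper3, scraper4's own z axis and vertical below 0.15 rad and z of scraper2 in the frame of rack between 0.028 and 0.038 m and x of scraper2 in the frame of rack between -0.008 and 0.032 m and y of scraper2 in the frame of rack between -0.09 and 0.09 m and z of scraper3 in the frame of rack between 0.028 and 0.038 m and x of scraper3 in the frame of rack between -0.008 and 0.032 m and y of scraper3 in the frame of rack between -0.09 and 0.09 m and z of scraper4 in the frame of rack between 0.028 and 0.038 m and x of scraper4 in the frame of rack between -0.008 and 0.032 m and y of scraper4 in the frame of rack between -0.09 and 0.09 m), for 0.2 s.
2. the door is shut on its catch (value of joint door below 0.015 rad), for 0.2 s.
At the end, for the whole second after the job is handed in: Every scraper present stands at rest in a rack slot, its shoulder within 5 mm of the rack's top and upright within 0.15 rad; the door is at rest within 0.015 rad of shut; the caddy stands level on the table (all of step 1 and value of joint door below 0.015 rad and velocity of joint door below 0.02 rad/s and angle between caddy's own z axis and vertical below 0.05 rad and height (world z) of caddy below 0.01 m and linear speed of each of scraper1, scraper2, scraper3, scraper4 below 0.02 m/s); the robot touches nothing.
It fails at once if the jar was moved more than 30 mm (distance of jar from where it was at the start of the episode above 0.03 m).
It fails at once if the brush was moved more than 30 mm (distance of brush from where it was at the start of the episode above 0.03 m).
Of scraper1, scraper2, scraper3, scraper4 only 3 to 4 are there at a start; the rules pass over those that are not, and their reading is None.
At some moment in a run one of caddy may be knocked a few centimetres aside while the robot is not near it.
Once in a run the grip may slacken for a moment while it holds something.
It also fails if it takes over 208 s, if anything falls off the work surface, if the arm or the gripper's body presses on something with over 40 N, if the wrist force passes 120 N, or if a joint passes its speed limit or range.

## Working session

There is one attempt and no reset: what is moved stays moved. The work goes in short steps, Python scripts to look and compute and a tool call to move; the robot and the scene stay as the last step left them, time stands still between calls to the robot, and variables do not carry over. Pictures are saved under pics/ and viewed, at most 14 in all, crops included, and the job is handed in when it is done.

Besides the shell and the picture viewer there is one more tool, called after ">>>" as name([rows], argument=value, ...), one row to a line, values as JSON. jog_arm: Moves the arm, as the interface text tells. Its arguments: {"type":"object","properties":{"steps":{"type":"array","items":{"type":"array"}},"hand":{"type":"number"},"grip_force":{"type":"number"}},"required":["steps"]}

```bash
ls; mkdir -p pics; python3 - <<'E'
from station import bot
import cv2
for n in("scene","top"):
    im=bot.grab_frame(n); cv2.imwrite(f"pics/{n}0.png",im[:,:,::-1])
    m=bot.camera_model(n); print(n,m["K"].round(1).tolist(),m["R"].round(4).tolist(),m["t"].round(4).tolist())
print(bot.sense())
E
```

```text
pics
scene [[543.2, 0.0, 311.8], [0.0, 543.2, 238.0], [0.0, 0.0, 1.0]] [[-0.6946, 0.7194, -0.0018], [0.5102, 0.4909, -0.7062], [-0.5071, -0.4914, -0.7081]] [0.3739, -0.1377, 1.8334]
top [[489.7, 0.0, 323.5], [0.0, 489.7, 237.7], [0.0, 0.0, 1.0]] [[0.0217, -0.9998, -0.0053], [-0.9862, -0.0205, -0.164], [0.1638, 0.0088, -0.9864]] [-0.0569, 0.479, 1.1846]
{'clock': 0.1, 'joint_pos': array([ 1.17892859e+00,  8.79073125e-02,  1.37214458e+00,  5.91407530e-07,
        1.68356743e+00, -1.03091663e-01]), 'joint_vel': array([ 0.00180603, -0.0005427 , -0.00560464,  0.00211587, -0.00161327,
       -0.00282717]), 'effort': array([ 2.14388412e-03, -3.53013182e+01, -3.14219749e+01, -4.25196322e-05,
        7.90201302e-03, -1.68640133e-05]), 'eef_pos': array([0.15645611, 0.52680933, 0.23022079]), 'orientation': array([-4.51962069e-01, -3.10840836e+00,  3.08577620e-03]), 'force': array([ 0.36131993, -0.06428504, -0.82808919]), 'torque': array([ 0.09352219,  0.00082066, -0.03490543]), 'grip_force': 0.0, 'grip_width': 1.0004275803945348}
```

View pics/scene0.png

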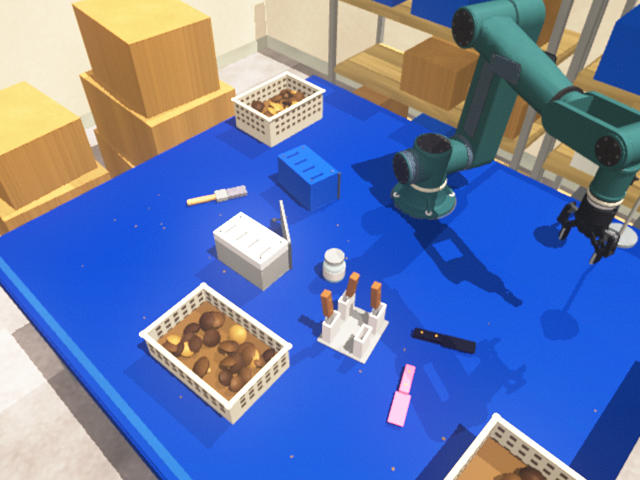

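View pics/top0.png

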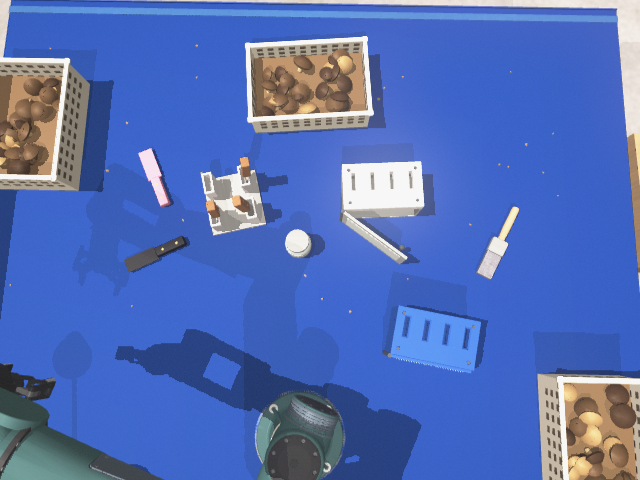

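The three racks and scrapers are: a white/steel rack at top (383,187), the one meant, and a blue rack (435,340), a decoy. Three wooden-handled scrapers are in the caddy at top (213,208), (240,203), (245,165). The black (155,255) and pink (155,178) look-alikes lie on the table and stay there. The door's free edge is near (405,260). I'll confirm with an enlarged crop.

```bash
python3 - <<'E'
import cv2,numpy as np
t=cv2.imread("pics/top0.png");s=cv2.imread("pics/scene0.png")
a=cv2.resize(t[145:245,190:290],(400,400),interpolation=cv2.INTER_CUBIC)
b=cv2.resize(s[260:360,305:405],(400,400),interpolation=cv2.INTER_CUBIC)
cv2.imwrite("pics/c1.png",np.hstack([a,b]))
a=cv2.resize(t[150:270,330:430],(400,480),interpolation=cv2.INTER_CUBIC)
b=cv2.resize(s[195:295,205:305],(400,400),interpolation=cv2.INTER_CUBIC)
b=cv2.copyMakeBorder(b,0,80,0,0,cv2.BORDER_CONSTANT)
cv2.imwrite("pics/c2.png",np.hstack([a,b]))
E
```

```text
(no output)
```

View pics/c1.png

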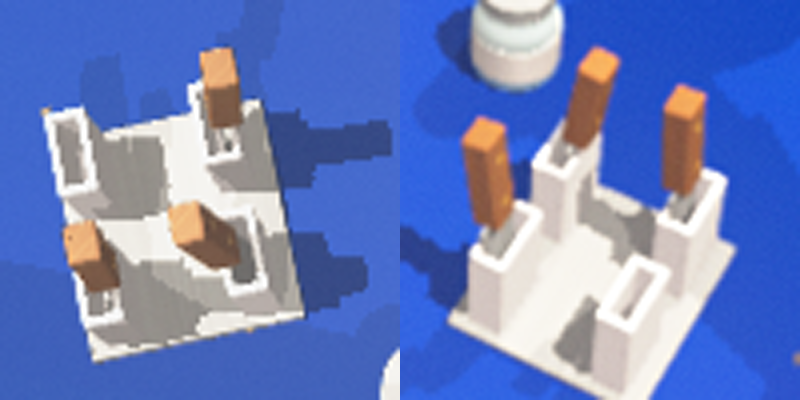

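View pics/c2.png

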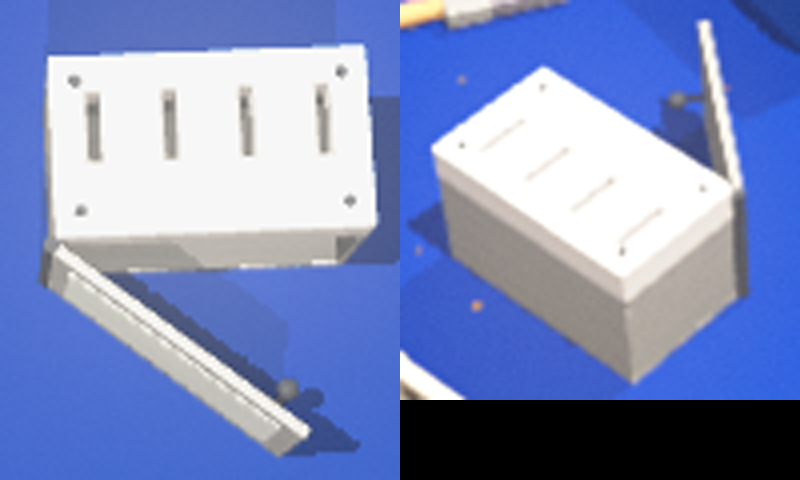

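```bash
cat > h.py <<'E'
from station import bot
import numpy as np, cv2
from scipy.spatial.transform import Rotation as Ro
M={n:bot.camera_model(n) for n in("scene","top")}
def ray(n,p):
    m=M[n];R=np.array(m["R"]);d=R.T@np.linalg.inv(m["K"])@[p[0],p[1],1];return -R.T@m["t"],d/np.linalg.norm(d)
def plane(n,p,z):
    c,d=ray(n,p);return c+d*(z-c[2])/d[2]
def tri(pt,ps):
    A=np.zeros((3,3));b=np.zeros(3);L=[]
    for n,p in(("top",pt),("scene",ps)):
        c,d=ray(n,p);P=np.eye(3)-np.outer(d,d);A+=P;b+=P@c;L.append((P,c))
    x=np.linalg.solve(A,b);return x,max(np.linalg.norm(P@(x-c)) for P,c in L)
def proj(n,X):
    m=M[n];q=np.array(m["K"])@(np.array(m["R"])@X+m["t"]);return q[:2]/q[2]
def img(n,f=None):
    im=bot.grab_frame(n)[:,:,::-1].copy()
    if f:cv2.imwrite(f"pics/{f}.png",im)
    return im
def orange(im,box):
    h=cv2.cvtColor(im,cv2.COLOR_BGR2HSV);x0,y0,x1,y1=box
    m=cv2.inRange(h,(5,120,60),(18,255,255));k=np.zeros_like(m);k[y0:y1,x0:x1]=m[y0:y1,x0:x1];return k,h
E
python3 - <<'E'
from h import *
t=cv2.imread("pics/top0.png");s=cv2.imread("pics/scene0.png")
for n,im,box in(("top",t,(190,145,290,245)),("scene",s,(305,260,405,360))):
    k,h=orange(im,box)
    c,l,st,ce=cv2.connectedComponentsWithStats(k)
    for i in range(1,c):
        if st[i,4]<20:continue
        v=h[:,:,2][l==i];th=cv2.threshold(v.reshape(-1,1),0,255,cv2.THRESH_OTSU)[0]
        ys,xs=np.where((l==i)&(h[:,:,2]>th))
        print(n,ce[i].round(1),st[i].tolist(),th,"bright",xs.mean().round(1),ys.mean().round(1),len(xs),
          cv2.boxPoints(cv2.minAreaRect(np.argwhere(l==i)[:,::-1].astype(np.float32))).round(1).tolist())
# end faces by eye
for nm,a,b in(("A",(218,67),(85,130)),("B",(187,213),(200,63)),("C",(85,240),(285,97))):
    x,e=tri((a[0]/4+190-.4,a[1]/4+145-.4),(b[0]/4+305-.4,b[1]/4+260-.4));print(nm,"end",x.round(4),e.round(4))
# rack: white top quad, dark slots
h=cv2.cvtColor(t,cv2.COLOR_BGR2HSV)
w=cv2.inRange(h,(0,0,225),(179,45,255));w[:, :325]=0;w[:,435:]=0;w[:150]=0;w[225:]=0
cs=max(cv2.findContours(w,0,1)[0],key=cv2.contourArea)
q=cv2.boxPoints(cv2.minAreaRect(cs));P=np.array([plane("top",p,.115) for p in q]);print("rack",P.round(4).tolist(),[np.linalg.norm(P[i]-P[i-1]).round(4) for i in range(4)])
hull=cv2.fillPoly(np.zeros_like(w),[cv2.convexHull(cs)],255)
d=cv2.inRange(h,(0,0,0),(179,255,225))&cv2.erode(hull,np.ones((5,5)))
c,l,st,ce=cv2.connectedComponentsWithStats(d)
for i in range(1,c):
    if st[i,4]>15:
        print("slot",ce[i].round(1),st[i].tolist(),plane("top",ce[i],.115).round(4))
for p in((343,213),(405,260)): print(plane("top",p,.109).round(4))
E
```

```text
top [244.2 162.4] [240, 158, 9, 12, 61] 209.0 bright 244.5 161.9 54 [[239.6999969482422, 158.6999969482422], [247.5, 157.6999969482422], [248.8000030517578, 168.0], [241.0, 169.0]]
top [210.2 205.4] [206, 201, 9, 10, 47] 213.0 bright 209.8 205.2 39 [[205.5, 202.3000030517578], [213.1999969482422, 200.8000030517578], [214.8000030517578, 209.0], [207.10000610351562, 210.60000610351562]]
scene [352.2 283.7] [347, 273, 12, 24, 168] 190.0 bright 354.3 276.1 49 [[344.70001220703125, 294.5], [351.20001220703125, 271.6000061035156], [358.8999938964844, 273.79998779296875], [352.3999938964844, 296.70001220703125]]
scene [375.6 294.3] [372, 282, 9, 26, 196] 191.0 bright 376.1 285.9 54 [[372.0, 282.0], [380.0, 282.0], [380.0, 307.0], [372.0, 307.0]]
scene [326.9 302.5] [321, 290, 12, 27, 225] 192.0 bright 326.1 294.5 60 [[320.20001220703125, 290.6000061035156], [329.6000061035156, 289.1000061035156], [333.6000061035156, 315.29998779296875], [324.20001220703125, 316.70001220703125]]
A end [0.6315 0.1379 0.1704] 0.0002
B end [0.544  0.1524 0.1718] 0.002
C end [0.5278 0.2087 0.1712] 0.0012
rack [[0.6485, -0.0864, 0.115], [0.6598, -0.2796, 0.115], [0.5479, -0.2823, 0.115], [0.5368, -0.0922, 0.115]] [np.float64(0.1119), np.float64(0.1935), np.float64(0.1119), np.float64(0.1904)]
slot [410.5 179.4] [409, 171, 4, 18, 61] [ 0.613 -0.252  0.115]
slot [352.9 181. ] [351, 173, 5, 18, 61] [ 0.6062 -0.1146  0.115 ]
slot [372.1 180.8] [370, 172, 5, 18, 62] [ 0.6076 -0.1605  0.115 ]
slot [391.4 180.4] [390, 172, 4, 17, 60] [ 0.6094 -0.2064  0.115 ]
[ 0.5289 -0.0924  0.109 ]
[ 0.4196 -0.2388  0.109 ]
```

```bash
python3 - <<'E'
from h import *
c=lambda p:(p[0]/4+190-.4,p[1]/4+145-.4)
Q=np.array([plane("top",c(p),.006) for p in((95,360),(303,315),(258,100))])
print(Q.round(4).tolist(),np.linalg.norm(Q[0]-Q[1]),np.linalg.norm(Q[1]-Q[2]))
o=(Q[0]+Q[2])/2; u=Q[2]-Q[1]; v=Q[0]-Q[1]; yaw=np.arctan2(u[1]-v[0],u[0]+v[1]); yaw=(np.arctan2(u[1],u[0])+np.arctan2(-v[0],v[1]))/2
print("caddy",o.round(4),yaw,np.arctan2(u[1],u[0]),np.arctan2(-v[0],v[1]))
R=Ro.from_euler("z",yaw).as_matrix()
t=cv2.imread("pics/top0.png");s=cv2.imread("pics/scene0.png")
E={"A":((.6315,.1379,.1704),(42,-45)),"B":((.544,.1524,.1718),(-42,-45)),"C":((.5278,.2087,.1712),(-42,45))}
out=[]
for n,im,b in(("top",t,(190,145)),("scene",s,(305,260))):
    o4=cv2.resize(im[b[1]:b[1]+100,b[0]:b[0]+100],(400,400),interpolation=cv2.INTER_CUBIC);out.append(o4)
    f=lambda X:tuple(int(v) for v in (proj(n,X)-b+.4)*4)
    for k,(e,cu) in E.items():
        e=np.array(e);T=o+R@[cu[0]/1e3,cu[1]/1e3,0];T[2]=.01
        a=(e-T)/np.linalg.norm(e-T)
        if n=="top":print(k,"tip",T.round(4),"len",np.linalg.norm(e-T).round(4),"axis",a.round(3),"in caddy",(R.T@a).round(3))
        for z in(.16,.121,.082):cv2.circle(o4,f(e-a*(.16-z)),3,(0,255,0),-1)
        w=.008
        for dx,dy in((.022,.008),(-.022,.008),(-.022,-.008),(.022,-.008)):
            P=o+R@[cu[0]/1e3+dx,cu[1]/1e3+dy,0];P[2]=.078;cv2.circle(o4,f(P),3,(255,0,255),-1)
cv2.imwrite("pics/c3.png",np.hstack(out))
E
```

```text
[[0.4878, 0.2372, 0.006], [0.52, 0.1045, 0.006], [0.6634, 0.1401, 0.006]] 0.13657759688365648 0.14771922137976368
caddy [0.5756 0.1887 0.006 ] 0.24067883958720343 0.2430043358989647 0.23835334327544216
A tip [0.6271 0.155  0.01  ] len 0.1614 axis [ 0.027 -0.106  0.994] in caddy [ 0.001 -0.109  0.994]
B tip [0.5455 0.1349 0.01  ] len 0.1627 axis [-0.009  0.107  0.994] in caddy [0.017 0.106 0.994]
C tip [0.5241 0.2223 0.01  ] len 0.1618 axis [ 0.023 -0.084  0.996] in caddy [ 0.002 -0.087  0.996]
```

View pics/c3.png

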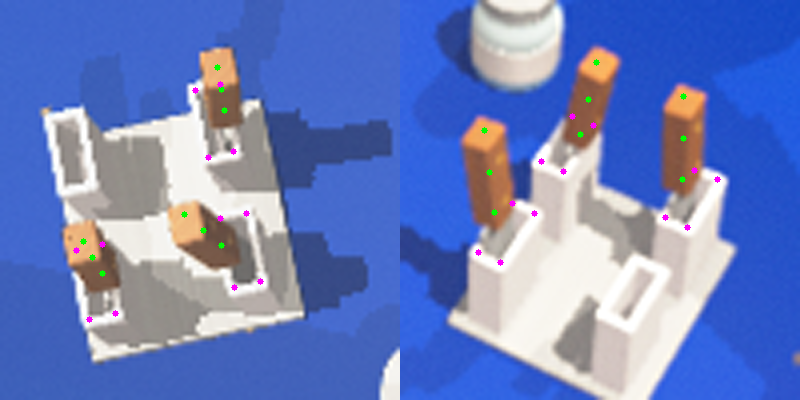

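Crop shows the model fits: the caddy cups (magenta) and the three wooden handles' axes (green) line up in both views. The white rack with the four slots is the one meant. I'll start with scraper A.

```bash
cat >> h.py <<'E'
def goal(axis,yaw,ref=None):
    "tool orientation: z=-axis, y nearest to +-(horizontal y of yaw)"
    a=np.array(axis,float);a/=np.linalg.norm(a)
    cur=Ro.from_rotvec(bot.sense()["orientation"]).as_matrix()
    y=np.array([-np.sin(yaw),np.cos(yaw),0]);y-=a*(y@a);y/=np.linalg.norm(y)
    best=None
    for s in(1,-1):
        G=np.column_stack([np.cross(s*y,-a),s*y,-a]);r=Ro.from_matrix(G@cur.T).as_rotvec()
        if best is None or np.linalg.norm(r)<np.linalg.norm(best):best=r
    return best
def tell(tcp,axis,yaw):
    s=bot.sense();r=goal(axis,yaw);d=np.array(tcp)-s["eef_pos"]
    print("t",round(s["clock"],2),"tcp",s["eef_pos"].round(4),"j6",s["joint_pos"][5].round(2),"w",round(s["grip_width"],3),"gf",round(s["grip_force"],1),"F",s["force"].round(1))
    print("shift m",d.round(4),"scaled",(d/.75).round(4),"turn deg",np.degrees(r).round(2),"scaled",(r/(np.pi/2)).round(4), "rows",np.ceil(max(np.linalg.norm(d)/.0417,np.degrees(np.linalg.norm(r))/7.16)))
E
python3 - <<'E'
from h import *
E={"A":((.6271,.155,.01),(.027,-.106,.994)),"B":((.5455,.1349,.01),(-.009,.107,.994)),"C":((.5241,.2223,.01),(.023,-.084,.996))}
for k,(T,a) in E.items():
    g=np.array(T)+.109*np.array(a);print(k,"tcp goal",g.round(4),"above",(g+.09*np.array(a)).round(4))
T,a=E["A"];tell(np.array(T)+.199*np.array(a),a,.24)
E
```

```text
A tcp goal [0.63   0.1434 0.1183] above [0.6325 0.1339 0.2078]
B tcp goal [0.5445 0.1466 0.1183] above [0.5437 0.1562 0.2078]
C tcp goal [0.5266 0.2131 0.1186] above [0.5287 0.2056 0.2082]
t 0.1 tcp [0.1565 0.5268 0.2302] j6 -0.1 w 1.0 gf 0.0 F [ 0.4 -0.1 -0.8]
shift m [ 0.476  -0.3929 -0.0224] scaled [ 0.6347 -0.5239 -0.0299] turn deg [ 6.47 -0.11 30.26] scaled [ 0.0719 -0.0012  0.3362] rows 15.0
```

>>> jog_arm([
  [[0.04,-0.033,0],[0.006,0,0.028]],
  [[0.09,-0.075,0],[0.012,0,0.06]],
  [[0.14,-0.117,0],[0.018,0,0.09]],
  [[0.19,-0.16,0],[0.024,0,0.11]],
  [[0.21,-0.175,0],[0.024,0,0.112]],
], hand=0.62, grip_force=60)

```text
clock: 0.52
eef_pos: [0.3149, 0.3942, 0.2309]
orientation: [-0.174, -3.13, -0.058]
force: [0.1, 1.2, 0.2]
grip_width: 0.62
grip_force: 0.0
```

>>> jog_arm([
  [[0.04,-0.033,0],[0.006,0,0.028]],
  [[0.09,-0.075,0],[0.012,0,0.06]],
  [[0.14,-0.117,0],[0.018,0,0.09]],
  [[0.19,-0.16,0],[0.024,0,0.11]],
  [[0.21,-0.175,0],[0.024,0,0.112]],
])

```text
clock: 0.93
eef_pos: [0.4727, 0.2626, 0.2309]
orientation: [0.099, -3.126, -0.116]
force: [0.5, 0.1, -0.4]
grip_width: 0.622
grip_force: 0.0
```

>>> jog_arm([
  [[0.04,-0.033,0],[0.006,0,0.028]],
  [[0.09,-0.075,0],[0.012,0,0.06]],
  [[0.14,-0.117,0],[0.018,0,0.09]],
  [[0.19,-0.16,0],[0.024,0,0.11]],
  [[0.21,-0.175,0],[0.024,0,0.112]],
])

```text
clock: 1.35
eef_pos: [0.6302, 0.1312, 0.2304]
orientation: [0.373, -3.097, -0.173]
force: [0.7, 0.5, -0.2]
grip_width: 0.618
grip_force: 0.0
```

```bash
python3 - <<'E'
from h import *
tell((.6325,.1339,.2078),(.027,-.106,.994),.24)
k,_=orange(img("scene"),(305,260,405,360));c,l,st,ce=cv2.connectedComponentsWithStats(k);print(ce[1:].round(1).tolist(),st[1:,4])
E
```

```text
t 1.35 tcp [0.6302 0.1312 0.2304] j6 -1.73 w 0.618 gf 0.0 F [ 0.7  0.5 -0.2]
shift m [ 0.0023  0.0027 -0.0226] scaled [ 0.003   0.0035 -0.0302] turn deg [-0.1  -0.21  0.02] scaled [-0.0012 -0.0023  0.0002] rows 1.0
[[352.1, 284.0], [375.6, 294.3], [326.9, 302.8]] [169 195 230]
```

>>> jog_arm([
  [[0.003,0.0035,-0.03],[0,0,0]],
  [[0.002,0.008,-0.07],[0,0,0]],
  [[0.001,0.012,-0.11],[0,0,0]],
  [[0,0.016,-0.149],[0,0,0]],
  [[0,0.016,-0.149],[0,0,0]],
])

```text
clock: 1.82
eef_pos: [0.624, 0.1455, 0.1105]
orientation: [0.37, -3.082, -0.173]
force: [-1.2, -0.0, -2.1]
grip_width: 0.617
grip_force: 0.0
```

>>> jog_arm([
  [[0,0,0],[0,0,0]],
  [[0,0,0],[0,0,0]],
  [[0,0,0],[0,0,0]],
  [[0,0,0],[0,0,0]],
  [[0,0,0],[0,0,0]],
], hand=0, grip_force=60)

```text
clock: 2.23
eef_pos: [0.6307, 0.1455, 0.1227]
orientation: [0.374, -3.104, -0.173]
force: [0.3, -0.7, 3.8]
grip_width: 0.225
grip_force: 60.9
```

>>> jog_arm([
  [[0,0,0],[0,0,0]],
  [[0,0,0],[0,0,0]],
  [[0,0,0],[0,0,0]],
  [[0,0,0],[0,0,0]],
  [[0,0,0],[0,0,0]],
])

```text
clock: 2.65
eef_pos: [0.6307, 0.1455, 0.1226]
orientation: [0.374, -3.104, -0.173]
force: [0.0, -0.6, 6.0]
grip_width: 0.225
grip_force: 61.3
```

>>> jog_arm([
  [[0.001,-0.002,0.02],[0,0,0]],
  [[0.002,-0.006,0.06],[0,0,0]],
  [[0.003,-0.011,0.11],[0,0,0]],
  [[0.005,-0.017,0.16],[0,0,0]],
  [[0.006,-0.0226,0.21],[0,0,0]],
])

```text
clock: 3.07
eef_pos: [0.6331, 0.1283, 0.2783]
orientation: [0.373, -3.097, -0.173]
force: [1.0, 0.6, -0.3]
grip_width: 0.233
grip_force: 60.6
```

```bash
python3 - <<'E'
from h import *
# slots: a,b,c,d ; above slot d, vertical
tell((.6130,-.2520,.115+.02+.113),(0,0,1),.049)
t=img("top");s=img("scene")
a=cv2.resize(t[130:250,190:310],(400,400),interpolation=cv2.INTER_CUBIC)
b=cv2.resize(s[200:340,260:400],(400,400),interpolation=cv2.INTER_CUBIC)
cv2.imwrite("pics/c4.png",np.hstack([a,b]))
E
```

```text
t 3.07 tcp [0.6331 0.1283 0.2783] j6 -1.73 w 0.233 gf 60.6 F [ 1.   0.6 -0.3]
shift m [-0.0201 -0.3803 -0.0303] scaled [-0.0268 -0.5071 -0.0404] turn deg [ -6.32  -1.15 -10.9 ] scaled [-0.0702 -0.0128 -0.1212] rows 10.0
```

View pics/c4.png

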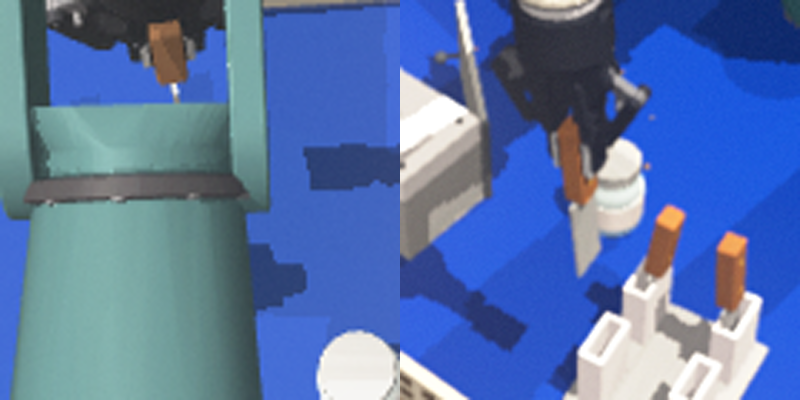

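>>> jog_arm([
  [[-0.002,-0.03,0],[-0.007,-0.001,-0.012]],
  [[-0.005,-0.08,0],[-0.014,-0.003,-0.024]],
  [[-0.008,-0.13,0],[-0.021,-0.004,-0.036]],
  [[-0.011,-0.18,0],[-0.028,-0.005,-0.048]],
  [[-0.014,-0.23,0],[-0.035,-0.006,-0.06]],
])

```text
clock: 3.58
eef_pos: [0.6225, -0.0453, 0.2761]
orientation: [0.227, -3.123, -0.087]
force: [0.7, -0.3, -0.7]
grip_width: 0.228
grip_force: 60.6
```

>>> jog_arm([
  [[-0.003,-0.05,0],[-0.007,-0.001,-0.012]],
  [[-0.006,-0.1,0],[-0.014,-0.003,-0.024]],
  [[-0.009,-0.16,0],[-0.021,-0.004,-0.036]],
  [[-0.011,-0.21,0],[-0.028,-0.005,-0.048]],
  [[-0.013,-0.25,0],[-0.035,-0.006,-0.06]],
])

```text
clock: 4.0
eef_pos: [0.6124, -0.2348, 0.2757]
orientation: [0.075, -3.139, 0.001]
force: [0.3, 0.4, -1.1]
grip_width: 0.227
grip_force: 60.6
```

>>> jog_arm([
  [[0,-0.02,0],[0,0,0]],
  [[0,-0.027,0],[0,0,0]],
  [[0,-0.027,0],[0,0,0]],
  [[0,-0.027,0],[0,0,0]],
  [[0,-0.027,0],[0,0,0]],
])

```text
clock: 4.42
eef_pos: [0.6138, -0.2497, 0.2772]
orientation: [-0.084, 3.14, 0.002]
force: [0.1, 0.6, -0.4]
grip_width: 0.225
grip_force: 60.6
```

```bash
python3 - <<'E'
from h import *
tell((.6130,-.2520,.115+.02+.113),(0,0,1),.049)
t=img("top");s=img("scene")
def crop(n,im,X,w=60):
    u,v=proj(n,X).astype(int);x,y=max(u-w//2,0),max(v-w//2,0);print(n,"crop origin",x,y,"scale",400/w)
    return cv2.resize(im[y:y+w,x:x+w],(400,400),interpolation=cv2.INTER_CUBIC)
X=np.array([.613,-.252,.16])
cv2.imwrite("pics/c5.png",np.hstack([crop("top",t,X,80),crop("scene",s,X,80)]))
E
```

```text
t 4.42 tcp [ 0.6138 -0.2497  0.2772] j6 -2.1 w 0.225 gf 60.6 F [ 0.1  0.6 -0.4]
shift m [-0.0008 -0.0023 -0.0292] scaled [-0.0011 -0.0031 -0.039 ] turn deg [-0.08  0.01 -0.25] scaled [-0.0009  0.0001 -0.0028] rows 1.0
top crop origin 373 133 scale 5.0
scene crop origin 189 176 scale 5.0
```

View pics/c5.png

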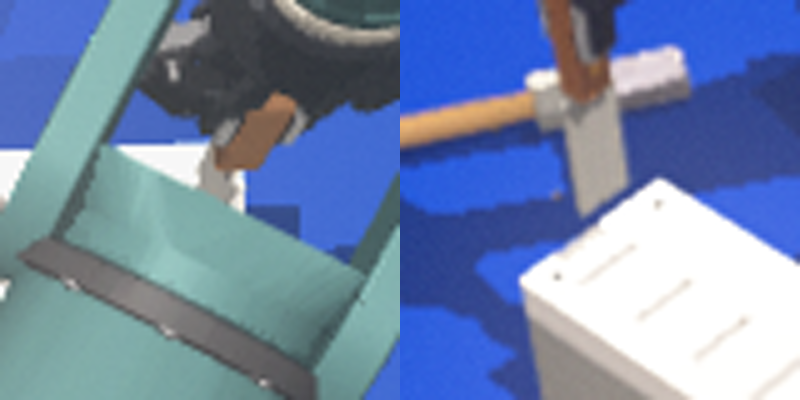

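```bash
python3 - <<'E'
from h import *
for z in(.160,.164,.168): print(z,plane("scene",((607.5-400)/5+189-.4,201.5/5+176-.4),z).round(4))
f=lambda X:((proj("scene",np.array(X))-[189,176]+.4)*5+[400,0]).round(1)
for z in(.164,.205,.246):print(z,[f((.6138+dx,-.2497+dx*.049,z)) for dx in(-.018,0,.018)])
print("slots in scene",[f((.613,-.252,.115)),f((.6094,-.2064,.115))], [f((.613+d,-.252+d*.049,.115)) for d in(-.022,.022)])
E
```

```text
0.16 [ 0.6101 -0.2508  0.16  ]
0.164 [ 0.6126 -0.2472  0.164 ]
0.168 [ 0.6151 -0.2435  0.168 ]
0.164 [array([626.5, 184.1]), array([603. , 200.4]), array([579.2, 216.9])]
0.205 [array([618.9, 129.6]), array([594.9, 145.8]), array([570.5, 162.3])]
0.246 [array([611. ,  72.8]), array([586.4,  89.1]), array([561.5, 105.5])]
slots in scene [array([610.8, 260.4]), array([667.5, 295.8])] [array([638.8, 240.5]), array([582.4, 280.5])]
```

>>> jog_arm([
  [[0.002,-0.004,0],[0,0,-0.003]],
  [[0.002,-0.004,-0.02],[0,0,-0.003]],
  [[0.002,-0.004,-0.04],[0,0,-0.003]],
  [[0.002,-0.004,-0.055],[0,0,-0.003]],
  [[0.002,-0.004,-0.055],[0,0,-0.003]],
])

```text
clock: 4.93
eef_pos: [0.6139, -0.2537, 0.232]
orientation: [0.073, -3.135, -0.006]
force: [-0.2, 0.8, -1.7]
grip_width: 0.23
grip_force: 60.6
```

>>> jog_arm([
  [[0,0,-0.005],[0,0,0]],
  [[0,0,-0.01],[0,0,0]],
  [[0,0,-0.015],[0,0,0]],
  [[0,0,-0.02],[0,0,0]],
  [[0,0,-0.02],[0,0,0]],
])

```text
clock: 5.35
eef_pos: [0.6147, -0.2547, 0.2202]
orientation: [0.072, -3.14, -0.001]
force: [0.5, -0.2, -1.4]
grip_width: 0.227
grip_force: 60.6
```

>>> jog_arm([
  [[0,0.002,0],[0,0,0]],
  [[0,0.002,-0.01],[0,0,0]],
  [[0,0.002,-0.02],[0,0,0]],
  [[0,0.002,-0.03],[0,0,0]],
  [[0,0.002,-0.03],[0,0,0]],
])

```text
clock: 5.77
eef_pos: [0.6139, -0.2527, 0.1952]
orientation: [0.072, -3.136, -0.004]
force: [-0.9, 0.5, -2.4]
grip_width: 0.228
grip_force: 60.6
```

```bash
python3 - <<'E'
from h import *
tell((.615,-.2525,.145),(0,0,1),.049)
s=img("scene");t=img("top")
cv2.imwrite("pics/c6.png",np.hstack([cv2.resize(t[133:213,373:453],(400,400)),cv2.resize(s[176:256,189:269],(400,400),interpolation=cv2.INTER_CUBIC)]))
E
```

```text
t 5.77 tcp [ 0.6139 -0.2527  0.1952] j6 -2.09 w 0.228 gf 60.6 F [-0.9  0.5 -2.4]
shift m [ 0.0011  0.0002 -0.0502] scaled [ 0.0015  0.0002 -0.0669] turn deg [-0.16 -0.25  0.16] scaled [-0.0017 -0.0028  0.0018] rows 2.0
```

View pics/c6.png

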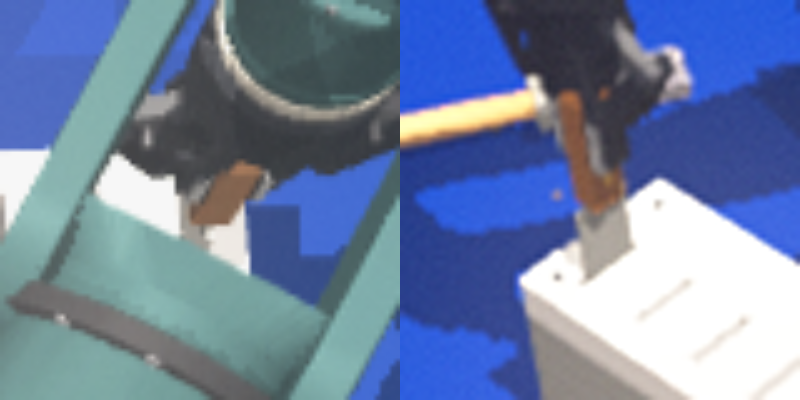

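The blade is entering the last slot: visible in scene crop at (600,260), centred in the slot line. I continue down.

>>> jog_arm([
  [[0.001,0,-0.02],[0,0,0]],
  [[0.001,0,-0.04],[0,0,0]],
  [[0.001,0,-0.055],[0,0,0]],
  [[0.001,0,-0.055],[0,0,0]],
  [[0.001,0,-0.055],[0,0,0]],
])

```text
clock: 6.28
eef_pos: [0.6152, -0.253, 0.1562]
orientation: [0.072, -3.139, -0.002]
force: [-0.6, -0.5, -0.2]
grip_width: 0.226
grip_force: 60.6
```

>>> jog_arm([
  [[0,0,-0.004],[0,0,0]],
  [[0,0,-0.008],[0,0,0]],
  [[0,0,-0.01],[0,0,0]],
  [[0,0,-0.012],[0,0,0]],
  [[0,0,-0.012],[0,0,0]],
])

```text
clock: 6.7
eef_pos: [0.6156, -0.2532, 0.1479]
orientation: [0.072, -3.141, -0.001]
force: [0.1, 0.2, -1.6]
grip_width: 0.226
grip_force: 60.6
```

>>> jog_arm([
  [[0,0,-0.001],[0,0,0]],
  [[0,0,-0.002],[0,0,0]],
  [[0,0,-0.003],[0,0,0]],
  [[0,0,-0.004],[0,0,0]],
  [[0,0,-0.004],[0,0,0]],
])

```text
clock: 7.12
eef_pos: [0.6158, -0.2533, 0.1465]
orientation: [-0.072, 3.14, -0.0]
force: [-0.4, 0.3, 5.6]
grip_width: 0.227
grip_force: 61.4
```

>>> jog_arm([
  [[0,0,-0.001],[0,0,0]],
  [[0,0,-0.002],[0,0,0]],
  [[0,0,-0.003],[0,0,0]],
  [[0,0,-0.003],[0,0,0]],
  [[0,0,-0.003],[0,0,0]],
])

```text
clock: 7.53
eef_pos: [0.6158, -0.2533, 0.1464]
orientation: [-0.073, 3.138, -0.001]
force: [-4.2, 1.3, 11.3]
grip_width: 0.226
grip_force: 62.3
```

>>> jog_arm([
  [[0,0,0.004],[0,0,0]],
  [[0,0,0.004],[0,0,0]],
  [[0,0,0.004],[0,0,0]],
  [[0,0,0.004],[0,0,0]],
  [[0,0,0.004],[0,0,0]],
], hand=0.42)

```text
clock: 7.95
eef_pos: [0.6154, -0.2531, 0.1449]
orientation: [0.072, -3.14, -0.002]
force: [0.2, 0.1, -0.6]
grip_width: 0.423
grip_force: 0.0
```

>>> jog_arm([
  [[0,0,0.02],[0,0,0]],
  [[0,0,0.05],[0,0,0]],
  [[0,0,0.09],[0,0,0]],
  [[0,0,0.12],[0,0,0]],
  [[0,0,0.12],[0,0,0]],
])

```text
clock: 8.37
eef_pos: [0.6177, -0.2542, 0.2427]
orientation: [-0.072, 3.131, -0.008]
force: [0.2, 0.6, 2.0]
grip_width: 0.421
grip_force: 0.0
```

```bash
python3 - <<'E'
from h import *
tell((.5437,.1562,.24),(-.009,.107,.994),.24)
s=img("scene","s1")
for b in((305,260,405,360),(180,150,270,260)):
    k,_=orange(s,b);c,l,st,ce=cv2.connectedComponentsWithStats(k);print([(ce[i].round(1).tolist(),st[i].tolist()) for i in range(1,c) if st[i,4]>20])
f=lambda z:proj("scene",np.array([.614,-.2525,z])).round(1);print("expected handle bottom/mid/top",f(.115),f(.154),f(.193))
E
```

```text
t 8.37 tcp [ 0.6177 -0.2542  0.2427] j6 -2.09 w 0.421 gf 0.0 F [0.2 0.6 2. ]
shift m [-0.074   0.4104 -0.0027] scaled [-0.0986  0.5472 -0.0036] turn deg [-5.96  0.68 11.11] scaled [-0.0663  0.0075  0.1235] rows 11.0
[([352.2, 283.7], [346, 273, 13, 23, 168]), ([375.6, 294.3], [372, 282, 9, 26, 194])]
[([200.4, 199.4], [188, 196, 27, 8, 91]), ([228.8, 216.8], [223, 206, 11, 24, 156])]
expected handle bottom/mid/top [230.4 227.8] [228.9 217.8] [227.3 207.6]
```

>>> jog_arm([
  [[-0.006,0.03,0],[-0.005,0,0.01]],
  [[-0.016,0.08,0],[-0.012,0.001,0.022]],
  [[-0.025,0.13,0],[-0.018,0.002,0.034]],
  [[-0.034,0.18,0],[-0.025,0.003,0.046]],
  [[-0.043,0.23,0],[-0.032,0.004,0.06]],
], hand=0.62)

```text
clock: 8.83
eef_pos: [0.5821, -0.0793, 0.2334]
orientation: [0.22, -3.122, 0.077]
force: [1.1, 0.9, 0.8]
grip_width: 0.621
grip_force: 0.0
```

>>> jog_arm([
  [[-0.01,0.05,0],[-0.005,0,0.01]],
  [[-0.02,0.1,0],[-0.012,0.001,0.022]],
  [[-0.03,0.15,0],[-0.018,0.002,0.034]],
  [[-0.04,0.2,0],[-0.025,0.003,0.046]],
  [[-0.049,0.25,0],[-0.034,0.004,0.063]],
])

```text
clock: 9.25
eef_pos: [0.5452, 0.1083, 0.2338]
orientation: [0.374, -3.097, 0.161]
force: [0.9, 0.5, -0.2]
grip_width: 0.619
grip_force: 0.0
```

>>> jog_arm([
  [[-0.004,0.04,0],[0,0,0]],
  [[-0.006,0.067,0],[0,0,0]],
  [[-0.006,0.067,0],[0,0,0]],
  [[-0.006,0.067,0],[0,0,0]],
  [[-0.006,0.067,0],[0,0,0]],
])

```text
clock: 9.67
eef_pos: [0.5418, 0.1564, 0.2344]
orientation: [0.373, -3.098, 0.162]
force: [0.1, 0.2, -0.3]
grip_width: 0.617
grip_force: 0.0
```

```bash
python3 - <<'E'
from h import *
tell((.5445,.1466,.1183),(-.009,.107,.994),.24)
k,_=orange(img("scene"),(305,260,405,360));c,l,st,ce=cv2.connectedComponentsWithStats(k);print([(ce[i].round(1).tolist(),st[i].tolist()) for i in range(1,c) if st[i,4]>20])
E
```

```text
t 9.67 tcp [0.5418 0.1564 0.2344] j6 -1.59 w 0.617 gf 0.0 F [ 0.1  0.2 -0.3]
shift m [ 0.0027 -0.0098 -0.1161] scaled [ 0.0036 -0.013  -0.1549] turn deg [-0.13 -0.78  0.13] scaled [-0.0014 -0.0087  0.0014] rows 3.0
[([352.0, 284.5], [346, 273, 13, 24, 161]), ([375.6, 294.3], [372, 282, 9, 26, 195])]
```

>>> jog_arm([
  [[0.004,0,-0.03],[0,-0.008,0]],
  [[0.004,-0.003,-0.07],[0,-0.008,0]],
  [[0.004,-0.008,-0.11],[0,-0.008,0]],
  [[0.004,-0.012,-0.142],[0,-0.008,0]],
  [[0.004,-0.013,-0.15],[0,-0.008,0]],
])

```text
clock: 10.13
eef_pos: [0.5468, 0.1463, 0.126]
orientation: [-0.369, 3.113, -0.16]
force: [-3.7, 0.1, 26.3]
grip_width: 0.622
grip_force: 11.5
```

>>> jog_arm([
  [[0,0,0],[0,0,0]],
  [[0,0,0],[0,0,0]],
  [[0,0,0],[0,0,0]],
  [[0,0,0],[0,0,0]],
  [[0,0,0],[0,0,0]],
], hand=0)

```text
clock: 10.55
eef_pos: [0.5457, 0.146, 0.1239]
orientation: [0.372, -3.113, 0.166]
force: [-0.4, -2.0, 5.1]
grip_width: 0.231
grip_force: 58.4
```

>>> jog_arm([
  [[0,0,0],[0,0,0]],
  [[0,0,0],[0,0,0]],
  [[0,0,0],[0,0,0]],
  [[0,0,0],[0,0,0]],
  [[0,0,0],[0,0,0]],
])

```text
clock: 10.97
eef_pos: [0.5457, 0.1462, 0.1239]
orientation: [0.373, -3.113, 0.167]
force: [0.3, -3.5, 5.1]
grip_width: 0.225
grip_force: 58.5
```

>>> jog_arm([
  [[0,0.002,0.02],[0,0,0]],
  [[-0.001,0.006,0.06],[0,0,0]],
  [[-0.001,0.011,0.11],[0,0,0]],
  [[-0.002,0.017,0.16],[0,0,0]],
  [[-0.002,0.0226,0.21],[0,0,0]],
])

```text
clock: 11.38
eef_pos: [0.5426, 0.1648, 0.2803]
orientation: [0.374, -3.108, 0.162]
force: [1.2, -0.4, -1.0]
grip_width: 0.227
grip_force: 59.1
```

```bash
python3 - <<'E'
from h import *
tell((.6087,-.1147,.28),(0,0,1),.049)
s=img("scene","s2")
cv2.imwrite("pics/c7.png",np.hstack([cv2.resize(s[200:350,270:420],(450,450),interpolation=cv2.INTER_CUBIC)]))
E
```

```text
t 11.38 tcp [0.5426 0.1648 0.2803] j6 -1.58 w 0.227 gf 59.1 F [ 1.2 -0.4 -1. ]
shift m [ 0.0661 -0.2795 -0.0003] scaled [ 0.0881 -0.3727 -0.0004] turn deg [  5.93  -0.24 -10.91] scaled [ 0.0658 -0.0027 -0.1213] rows 7.0
```

View pics/c7.png

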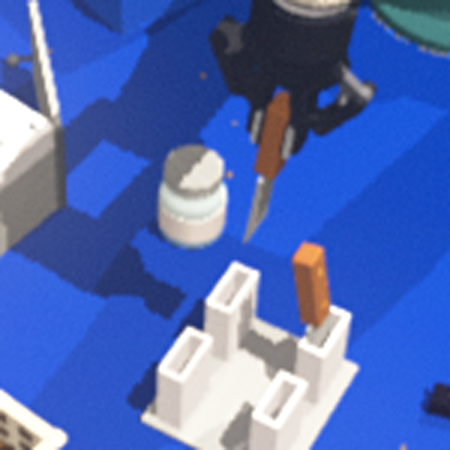

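>>> jog_arm([
  [[0.007,-0.03,0],[0.01,0,-0.02]],
  [[0.018,-0.075,0],[0.02,0,-0.04]],
  [[0.03,-0.125,0],[0.03,0,-0.06]],
  [[0.041,-0.175,0],[0.045,-0.001,-0.085]],
  [[0.053,-0.225,0],[0.06,-0.002,-0.11]],
])

```text
clock: 11.85
eef_pos: [0.5831, -0.0051, 0.279]
orientation: [-0.103, 3.139, -0.012]
force: [0.8, 0.2, -1.6]
grip_width: 0.227
grip_force: 59.2
```

>>> jog_arm([
  [[0.011,-0.045,0],[0.003,0,-0.006]],
  [[0.022,-0.09,0],[0.006,0,-0.011]],
  [[0.032,-0.135,0],[0.006,0,-0.011]],
  [[0.035,-0.148,0],[0.006,0,-0.011]],
  [[0.035,-0.148,0],[0.006,0,-0.011]],
])

```text
clock: 12.27
eef_pos: [0.6095, -0.1181, 0.278]
orientation: [0.069, -3.14, -0.001]
force: [0.2, 0.4, -1.0]
grip_width: 0.224
grip_force: 59.1
```

>>> jog_arm([
  [[0,0,0],[0,0,0]],
  [[0,0,-0.01],[0,0,0]],
  [[0,0,-0.02],[0,0,0]],
  [[0,0,-0.02],[0,0,0]],
  [[0,0,-0.02],[0,0,0]],
])

```text
clock: 12.68
eef_pos: [0.6091, -0.114, 0.2646]
orientation: [-0.079, 3.14, -0.0]
force: [0.1, 0.2, -1.2]
grip_width: 0.225
grip_force: 59.2
```

```bash
python3 - <<'E'
from h import *
tell((.6087,-.1147,.225),(0,0,1),.049)
s=img("scene","s3")
u,v=proj("scene",np.array([.6087,-.1147,.15])).astype(int);x,y=u-40,v-45
im=cv2.resize(s[y:y+90,x:x+90],(540,540),interpolation=cv2.INTER_CUBIC)
S=bot.sense();p=S["eef_pos"];a=Ro.from_rotvec(S["orientation"]).as_matrix()[:,2]
for z in(.113,.072,.031):
  for dx in(-.018,.018):
    X=p+a*z+np.array([dx,dx*.049,0]);cv2.circle(im,tuple(int(q) for q in (proj("scene",X)-[x,y]+.4)*6),2,(0,255,0),-1)
for X in((.6076,-.1146,.115),):
  for d in(-.022,.022):cv2.circle(im,tuple(int(q) for q in (proj("scene",np.array(X)+[d,d*.049,0])-[x,y]+.4)*6),2,(0,0,255),-1)
cv2.imwrite("pics/c8.png",im)
E
```

```text
t 12.68 tcp [ 0.6091 -0.114   0.2646] j6 -1.9 w 0.225 gf 59.2 F [ 0.1  0.2 -1.2]
shift m [-0.0004 -0.0007 -0.0396] scaled [-0.0005 -0.001  -0.0528] turn deg [ 0.01  0.05 -0.08] scaled [ 0.0001  0.0005 -0.0009] rows 1.0
```

View pics/c8.png

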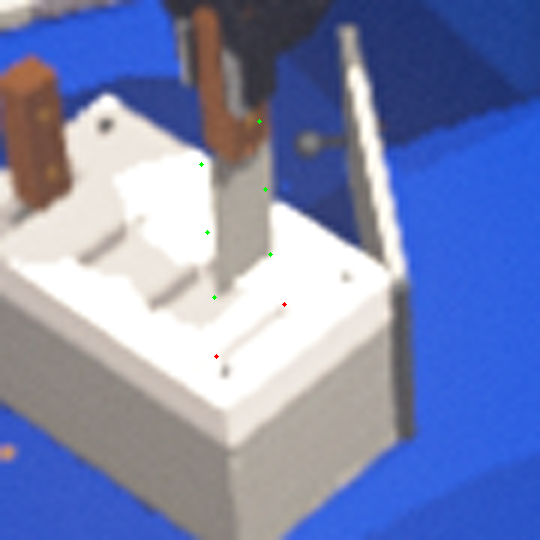

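>>> jog_arm([
  [[0,0,-0.02],[0,0,0]],
  [[0,0,-0.035],[0,0,0]],
  [[0,0,-0.045],[0,0,0]],
  [[0,0,-0.05],[0,0,0]],
  [[0,0,-0.055],[0,0,0]],
])

```text
clock: 13.15
eef_pos: [0.6094, -0.1154, 0.2237]
orientation: [-0.076, 3.139, -0.001]
force: [0.4, 0.7, -1.3]
grip_width: 0.229
grip_force: 59.2
```

>>> jog_arm([
  [[0,0,-0.002],[0,0,0]],
  [[0,0,-0.004],[0,0,0]],
  [[0,0,-0.008],[0,0,0]],
  [[0,0,-0.012],[0,0,0]],
  [[0,0,-0.012],[0,0,0]],
])

```text
clock: 13.57
eef_pos: [0.6095, -0.1155, 0.215]
orientation: [-0.076, 3.138, -0.001]
force: [-0.6, -0.7, -1.3]
grip_width: 0.228
grip_force: 59.2
```

>>> jog_arm([
  [[0,0,-0.02],[0,0,0]],
  [[0,0,-0.045],[0,0,0]],
  [[0,0,-0.065],[0,0,0]],
  [[0,0,-0.075],[0,0,0]],
  [[0,0,-0.078],[0,0,0]],
])

```text
clock: 13.98
eef_pos: [0.6087, -0.1153, 0.155]
orientation: [0.076, -3.14, 0.0]
force: [0.0, 0.7, -0.4]
grip_width: 0.228
grip_force: 59.2
```

>>> jog_arm([
  [[0,0,-0.002],[0,0,0]],
  [[0,0,-0.004],[0,0,0]],
  [[0,0,-0.007],[0,0,0]],
  [[0,0,-0.009],[0,0,0]],
  [[0,0,-0.009],[0,0,0]],
])

```text
clock: 14.4
eef_pos: [0.6098, -0.1155, 0.1507]
orientation: [-0.076, 3.137, -0.002]
force: [-0.1, 0.5, -0.2]
grip_width: 0.228
grip_force: 59.2
```

>>> jog_arm([
  [[0,0,-0.001],[0,0,0]],
  [[0,0,-0.002],[0,0,0]],
  [[0,0,-0.003],[0,0,0]],
  [[0,0,-0.003],[0,0,0]],
  [[0,0,-0.003],[0,0,0]],
])

```text
clock: 14.82
eef_pos: [0.6097, -0.1155, 0.1482]
orientation: [-0.076, 3.138, -0.002]
force: [0.3, 0.2, -0.9]
grip_width: 0.23
grip_force: 59.5
```

>>> jog_arm([
  [[0,0,-0.001],[0,0,0]],
  [[0,0,-0.002],[0,0,0]],
  [[0,0,-0.003],[0,0,0]],
  [[0,0,-0.003],[0,0,0]],
  [[0,0,-0.003],[0,0,0]],
])

```text
clock: 15.23
eef_pos: [0.6098, -0.1155, 0.1481]
orientation: [-0.076, 3.136, -0.003]
force: [-3.2, 0.9, 6.0]
grip_width: 0.225
grip_force: 60.4
```

>>> jog_arm([
  [[0,0,-0.001],[0,0,0]],
  [[0,0,-0.002],[0,0,0]],
  [[0,0,-0.002],[0,0,0]],
  [[0,0,-0.002],[0,0,0]],
  [[0,0,-0.002],[0,0,0]],
])

```text
clock: 15.65
eef_pos: [0.6099, -0.1155, 0.148]
orientation: [-0.076, 3.135, -0.003]
force: [-3.8, 0.7, 10.4]
grip_width: 0.228
grip_force: 60.9
```

Seated. Release, rise, and check C.

>>> jog_arm([
  [[0,0,0.004],[0,0,0]],
  [[0,0,0.004],[0,0,0]],
  [[0,0,0.004],[0,0,0]],
  [[0,0,0.004],[0,0,0]],
  [[0,0,0.004],[0,0,0]],
], hand=0.42)

```text
clock: 16.07
eef_pos: [0.6094, -0.1155, 0.1465]
orientation: [-0.076, 3.139, -0.001]
force: [0.5, 0.1, -0.4]
grip_width: 0.42
grip_force: 0.0
```

>>> jog_arm([
  [[0,0,0.02],[0,0,0]],
  [[0,0,0.05],[0,0,0]],
  [[0,0,0.09],[0,0,0]],
  [[0,0,0.12],[0,0,0]],
  [[0,0,0.12],[0,0,0]],
])

```text
clock: 16.48
eef_pos: [0.6119, -0.1162, 0.2439]
orientation: [-0.076, 3.127, -0.007]
force: [0.3, 0.0, 1.4]
grip_width: 0.419
grip_force: 0.0
```

```bash
python3 - <<'E'
from h import *
tell((.5289,.2046,.24),(.023,-.084,.996),.24)
s=img("scene","s4")
for b in((305,230,430,380),(205,150,305,260)):
    k,_=orange(s,b);c,l,st,ce=cv2.connectedComponentsWithStats(k);print([(ce[i].round(1).tolist(),st[i].tolist()) for i in range(1,c) if st[i,4]>20])
for x,y in((.6145,-.2528),(.6085,-.115)):print("expected",proj("scene",np.array([x,y,.154])).round(1))
E
```

```text
t 16.48 tcp [ 0.6119 -0.1162  0.2439] j6 -1.9 w 0.419 gf 0.0 F [0.3 0.  1.4]
shift m [-0.083   0.3208 -0.0039] scaled [-0.1106  0.4277 -0.0051] turn deg [ 5.09  1.65 10.99] scaled [0.0565 0.0183 0.1222] rows 8.0
[([373.6, 294.0], [368, 282, 11, 26, 213])]
[([226.6, 215.8], [223, 206, 9, 24, 88]), ([263.5, 240.2], [259, 228, 10, 25, 180])]
expected [228.7 217.9]
expected [263.1 240.8]
```

C's pixels have changed (375.6→373.6 and a wider box), so the caddy may have been knocked. I'll look.

```bash
python3 - <<'E'
from h import *
s=img("scene");t=img("top","t4");cv2.imwrite("pics/s4b.png",s)
a=cv2.resize(t[145:245,190:290],(400,400),interpolation=cv2.INTER_CUBIC)
b=cv2.resize(s[260:360,305:405],(400,400),interpolation=cv2.INTER_CUBIC)
cv2.imwrite("pics/c9.png",np.hstack([a,b]))
E
```

```text
(no output)
```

View pics/c9.png

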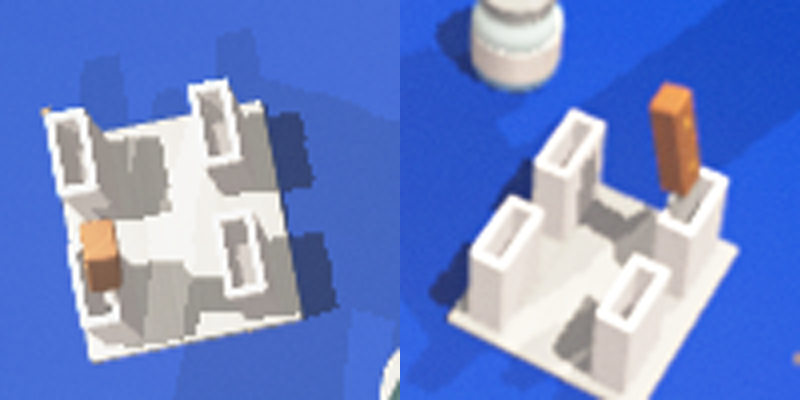

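The caddy barely moved, but scraper C now leans differently. Its end face is at top crop (99,235) and scene crop (671,96).

```bash
python3 - <<'E'
from h import *
c=lambda p:(p[0]/4+190-.4,p[1]/4+145-.4)
Q=np.array([plane("top",c(p),.006) for p in((92,360),(300,318),(261,102))])
o=(Q[0]+Q[2])/2;u=Q[2]-Q[1];v=Q[0]-Q[1];yaw=(np.arctan2(u[1],u[0])+np.arctan2(-v[0],v[1]))/2
print(o,yaw,np.linalg.norm(u),np.linalg.norm(v))
E,err=tri(c((99,235)),(271/4+305-.4,96/4+260-.4));R=Ro.from_euler("z",yaw).as_matrix()
T=o+R@[-.042,.045,0];T[2]=.01;a=(E-T)/np.linalg.norm(E-T)
print("E",E.round(4),err,"T",T.round(4),np.linalg.norm(E-T),"axis",a.round(3),"caddy",(R.T@a).round(3))
f=lambda X:((proj("scene",X)-[305,260]+.4)*4+[400,0]).round()
g=lambda X:((proj("top",X)-[190,145]+.4)*4).round()
print("shoulder proj",f(E-a*.078),g(E-a*.078))
tell(E-a*.051+[0,0,.115],a,yaw);print("tcp goal",(E-a*.051).round(4))
E
```

```text
[0.57489621 0.18860027 0.006     ] 0.22021229216495125 0.14750213026438252 0.13620014918145631
E [0.5315 0.2012 0.1691] 0.0009101009828327717 T [0.5241 0.2233 0.01  ] 0.1608496751746857 axis [ 0.046 -0.138  0.989] caddy [ 0.015 -0.145  0.989]
shoulder proj [677. 179.] [108. 271.]
t 16.63 tcp [ 0.6095 -0.1155  0.2365] j6 -1.9 w 0.417 gf 0.0 F [ 0.2  0.4 -1.2]
shift m [-0.0803  0.3236 -0.0028] scaled [-0.1071  0.4315 -0.0038] turn deg [8.17 2.09 9.77] scaled [0.0908 0.0232 0.1085] rows 8.0
tcp goal [0.5291 0.2082 0.1187]
```

>>> jog_arm([
  [[-0.008,0.03,0.005],[0.01,0.003,0.015]],
  [[-0.02,0.08,0.005],[0.025,0.006,0.03]],
  [[-0.032,0.13,0.005],[0.04,0.01,0.045]],
  [[-0.045,0.18,0.005],[0.055,0.014,0.065]],
  [[-0.057,0.23,0.005],[0.07,0.018,0.085]],
], hand=0.62)

```text
clock: 17.05
eef_pos: [0.5653, 0.0584, 0.2384]
orientation: [0.283, -3.097, -0.173]
force: [0.8, 0.1, 0.8]
grip_width: 0.619
grip_force: 0.0
```

>>> jog_arm([
  [[-0.012,0.05,0],[0.01,0.003,0.012]],
  [[-0.025,0.1,0],[0.021,0.005,0.023]],
  [[-0.037,0.15,0],[0.021,0.005,0.023]],
  [[-0.047,0.19,0],[0.021,0.005,0.023]],
  [[-0.05,0.2,0],[0.021,0.005,0.023]],
])

```text
clock: 17.47
eef_pos: [0.5268, 0.2111, 0.2386]
orientation: [0.345, -3.08, -0.224]
force: [0.2, 0.7, 0.2]
grip_width: 0.618
grip_force: 0.0
```

>>> jog_arm([
  [[0,0,0],[0,0,0]],
  [[0,0,0],[0,0,0]],
  [[0,0,0],[0,0,0]],
])

```text
clock: 17.72
eef_pos: [0.5295, 0.2057, 0.2399]
orientation: [0.336, -3.085, -0.22]
force: [0.3, -0.8, -0.8]
grip_width: 0.619
grip_force: 0.0
```

```bash
python3 - <<'E'
from h import *
tell((.5291,.2082,.1187),(.046,-.138,.989),.22)
k,_=orange(img("scene"),(305,260,405,360));c,l,st,ce=cv2.connectedComponentsWithStats(k);print([(ce[i].round(1).tolist(),st[i].tolist()) for i in range(1,c) if st[i,4]>20])
E
```

```text
t 17.72 tcp [0.5295 0.2057 0.2399] j6 -1.58 w 0.619 gf 0.0 F [ 0.3 -0.8 -0.8]
shift m [-0.0004  0.0025 -0.1212] scaled [-0.0006  0.0033 -0.1617] turn deg [ 0.06 -0.02  0.13] scaled [ 0.0007 -0.0002  0.0014] rows 3.0
[([373.6, 294.2], [368, 282, 12, 26, 218])]
```

>>> jog_arm([
  [[0,-0.003,-0.03],[0,0,0]],
  [[0,-0.002,-0.07],[0,0,0]],
  [[0,0,-0.11],[0,0,0]],
  [[0,0.002,-0.14],[0,0,0]],
  [[0,0.003,-0.155],[0,0,0]],
])

```text
clock: 18.18
eef_pos: [0.5279, 0.2073, 0.1206]
orientation: [0.333, -3.08, -0.22]
force: [-1.4, -0.4, -0.9]
grip_width: 0.618
grip_force: 0.0
```

>>> jog_arm([
  [[0,0,0],[0,0,0]],
  [[0,0,0],[0,0,0]],
  [[0,0,0],[0,0,0]],
  [[0,0,0],[0,0,0]],
  [[0,0,0],[0,0,0]],
], hand=0)

```text
clock: 18.6
eef_pos: [0.5308, 0.2093, 0.1271]
orientation: [0.339, -3.09, -0.223]
force: [0.3, -0.5, 2.7]
grip_width: 0.227
grip_force: 59.0
```

>>> jog_arm([
  [[0,0,0],[0,0,0]],
  [[0,0,0],[0,0,0]],
  [[0,0,0],[0,0,0]],
  [[0,0,0],[0,0,0]],
  [[0,0,0],[0,0,0]],
])

```text
clock: 19.02
eef_pos: [0.5308, 0.2094, 0.127]
orientation: [0.339, -3.09, -0.222]
force: [0.6, -1.6, 5.8]
grip_width: 0.227
grip_force: 59.5
```

>>> jog_arm([
  [[0.001,-0.003,0.02],[0,0,0]],
  [[0.003,-0.008,0.06],[0,0,0]],
  [[0.005,-0.015,0.11],[0,0,0]],
  [[0.008,-0.023,0.16],[0,0,0]],
  [[0.01,-0.029,0.21],[0,0,0]],
])

```text
clock: 19.43
eef_pos: [0.5362, 0.1871, 0.283]
orientation: [0.338, -3.084, -0.221]
force: [0.6, 0.2, -0.9]
grip_width: 0.225
grip_force: 58.9
```

```bash
python3 - <<'E'
from h import *
# slots estimate b
tell((.6115,-.1612,.28),(0,0,1),.049)
s=img("scene")
k,_=orange(s,(280,180,420,340));c,l,st,ce=cv2.connectedComponentsWithStats(k);print([(ce[i].round(1).tolist(),st[i].tolist()) for i in range(1,c) if st[i,4]>20])
S=bot.sense();a=Ro.from_rotvec(S["orientation"]).as_matrix()[:,2];print("handle centre exp",proj("scene",S["eef_pos"]-a*.003))
E
```

```text
t 19.43 tcp [0.5362 0.1871 0.283 ] j6 -1.6 w 0.225 gf 58.9 F [ 0.6  0.2 -0.9]
shift m [ 0.0753 -0.3483 -0.003 ] scaled [ 0.1003 -0.4643 -0.004 ] turn deg [-8.11 -2.01 -9.67] scaled [-0.0902 -0.0223 -0.1075] rows 9.0
[([369.0, 250.0], [364, 235, 13, 29, 187])]
handle centre exp [369.13075266 246.70034375]
```

>>> jog_arm([
  [[0.003,-0.01,0.03],[-0.01,-0.003,-0.013]],
  [[0.01,-0.04,0.07],[-0.025,-0.006,-0.03]],
  [[0.02,-0.09,0.087],[-0.04,-0.01,-0.05]],
  [[0.031,-0.14,0.087],[-0.055,-0.014,-0.07]],
  [[0.042,-0.19,0.087],[-0.07,-0.018,-0.09]],
])

```text
clock: 19.9
eef_pos: [0.5687, 0.044, 0.349]
orientation: [0.121, -3.139, -0.048]
force: [0.1, -0.1, -1.6]
grip_width: 0.225
grip_force: 58.8
```

>>> jog_arm([
  [[0.011,-0.05,0],[-0.01,-0.002,-0.009]],
  [[0.022,-0.1,0],[-0.02,-0.004,-0.017]],
  [[0.033,-0.15,0],[-0.02,-0.004,-0.017]],
  [[0.044,-0.2,0],[-0.02,-0.004,-0.017]],
  [[0.055,-0.25,0],[-0.02,-0.004,-0.017]],
])

```text
clock: 20.32
eef_pos: [0.6096, -0.144, 0.3468]
orientation: [-0.08, 3.139, 0.002]
force: [0.6, 0.8, -0.7]
grip_width: 0.227
grip_force: 58.8
```

>>> jog_arm([
  [[0.003,-0.02,0],[0,0,0]],
  [[0.003,-0.025,0],[0,0,0]],
  [[0.003,-0.025,0],[0,0,0]],
  [[0.003,-0.025,0],[0,0,0]],
  [[0.003,-0.025,0],[0,0,0]],
])

```text
clock: 20.73
eef_pos: [0.6118, -0.1593, 0.3481]
orientation: [-0.082, 3.137, 0.002]
force: [0.1, 0.7, -0.9]
grip_width: 0.222
grip_force: 58.8
```

```bash
python3 - <<'E'
from h import *
tell((.6105,-.1613,.232),(0,0,1),.049)
s=img("scene","s5")
S=bot.sense();p=S["eef_pos"];a=Ro.from_rotvec(S["orientation"]).as_matrix()[:,2]
u,v=proj("scene",np.array([.61,-.16,.18])).astype(int);x,y=u-45,v-50
im=cv2.resize(s[y:y+100,x:x+90],(540,600),interpolation=cv2.INTER_CUBIC)
for z in(.118,.077,.036):
  for dx in(-.018,.018):
    X=p+a*z+np.array([dx,dx*.049,0]);cv2.circle(im,tuple(int(q) for q in (proj("scene",X)-[x,y]+.4)*6),2,(0,255,0),-1)
cv2.imwrite("pics/c10.png",im)
E
```

```text
t 20.73 tcp [ 0.6118 -0.1593  0.3481] j6 -1.97 w 0.222 gf 58.8 F [ 0.1  0.7 -0.9]
shift m [-0.0013 -0.002  -0.1161] scaled [-0.0018 -0.0026 -0.1548] turn deg [-0.07  0.17 -0.2 ] scaled [-0.0007  0.0019 -0.0022] rows 3.0
```

View pics/c10.png

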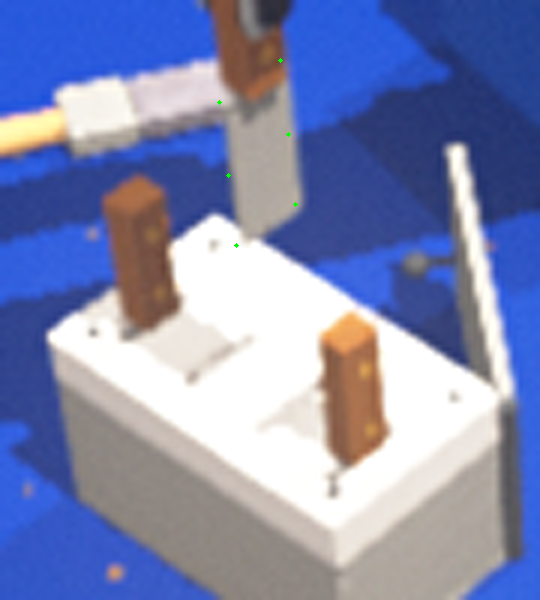

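>>> jog_arm([
  [[0.001,-0.0035,-0.03],[0,0,-0.002]],
  [[0.001,-0.0035,-0.07],[0,0,-0.002]],
  [[0.001,-0.0035,-0.11],[0,0,-0.002]],
  [[0.001,-0.0035,-0.13],[0,0,-0.002]],
  [[0.001,-0.0035,-0.135],[0,0,-0.002]],
])

```text
clock: 21.2
eef_pos: [0.611, -0.1616, 0.2419]
orientation: [0.077, -3.136, -0.006]
force: [0.6, 1.0, -1.7]
grip_width: 0.227
grip_force: 58.8
```

>>> jog_arm([
  [[0,0,0],[0,0,0]],
  [[0,0,0],[0,0,0]],
  [[0,0,0],[0,0,0]],
])

```text
clock: 21.45
eef_pos: [0.6136, -0.1636, 0.2492]
orientation: [-0.075, 3.134, -0.002]
force: [-0.8, -0.3, -1.0]
grip_width: 0.225
grip_force: 58.8
```

>>> jog_arm([
  [[-0.001,0.0025,0],[0,0,0]],
  [[-0.001,0.0025,-0.01],[0,0,0]],
  [[-0.001,0.0025,-0.02],[0,0,0]],
  [[-0.001,0.0025,-0.028],[0,0,0]],
  [[-0.001,0.0025,-0.035],[0,0,0]],
])

```text
clock: 21.87
eef_pos: [0.6115, -0.1619, 0.2185]
orientation: [-0.074, 3.14, 0.002]
force: [-0.2, -0.3, -1.5]
grip_width: 0.229
grip_force: 58.8
```

>>> jog_arm([
  [[0,0,-0.003],[0,0,0]],
  [[0,0,-0.006],[0,0,0]],
  [[0,0,-0.009],[0,0,0]],
  [[0,0,-0.012],[0,0,0]],
  [[0,0,-0.012],[0,0,0]],
])

```text
clock: 22.28
eef_pos: [0.6118, -0.162, 0.2107]
orientation: [-0.074, 3.139, 0.001]
force: [0.4, -0.2, -1.3]
grip_width: 0.223
grip_force: 58.8
```

Tip is about 22 mm in with no force. Continue down (expected seat near TCP z 0.151).

>>> jog_arm([
  [[0,0,-0.02],[0,0,0]],
  [[0,0,-0.045],[0,0,0]],
  [[0,0,-0.06],[0,0,0]],
  [[0,0,-0.066],[0,0,0]],
  [[0,0,-0.07],[0,0,0]],
])

```text
clock: 22.7
eef_pos: [0.6115, -0.1618, 0.1575]
orientation: [-0.074, 3.14, 0.002]
force: [-0.4, -0.2, -1.0]
grip_width: 0.224
grip_force: 58.9
```

>>> jog_arm([
  [[0,0,-0.002],[0,0,0]],
  [[0,0,-0.004],[0,0,0]],
  [[0,0,-0.006],[0,0,0]],
  [[0,0,-0.007],[0,0,0]],
  [[0,0,-0.007],[0,0,0]],
])

```text
clock: 23.12
eef_pos: [0.6121, -0.1621, 0.1538]
orientation: [-0.074, 3.138, 0.0]
force: [1.4, -0.9, -0.4]
grip_width: 0.225
grip_force: 58.9
```

>>> jog_arm([
  [[0,0,-0.001],[0,0,0]],
  [[0,0,-0.002],[0,0,0]],
  [[0,0,-0.003],[0,0,0]],
  [[0,0,-0.003],[0,0,0]],
  [[0,0,-0.003],[0,0,0]],
])

```text
clock: 23.53
eef_pos: [0.6121, -0.162, 0.152]
orientation: [-0.074, 3.137, 0.0]
force: [-0.9, 1.4, 2.9]
grip_width: 0.226
grip_force: 59.4
```

>>> jog_arm([
  [[0,0,-0.001],[0,0,0]],
  [[0,0,-0.002],[0,0,0]],
  [[0,0,-0.003],[0,0,0]],
  [[0,0,-0.003],[0,0,0]],
  [[0,0,-0.003],[0,0,0]],
])

```text
clock: 23.95
eef_pos: [0.6122, -0.162, 0.1519]
orientation: [-0.074, 3.136, -0.001]
force: [-3.5, 1.9, 9.7]
grip_width: 0.225
grip_force: 60.4
```

>>> jog_arm([
  [[0,0,0.003],[0,0,0]],
  [[0,0,0.003],[0,0,0]],
  [[0,0,0.003],[0,0,0]],
  [[0,0,0.003],[0,0,0]],
  [[0,0,0.003],[0,0,0]],
], hand=0.34)

```text
clock: 24.37
eef_pos: [0.6119, -0.162, 0.1506]
orientation: [-0.074, 3.139, 0.001]
force: [0.3, -0.3, 1.1]
grip_width: 0.343
grip_force: 0.3
```

>>> jog_arm([
  [[0,0,0.02],[0,0,0]],
  [[0,0,0.05],[0,0,0]],
  [[0,0,0.09],[0,0,0]],
  [[0,0,0.14],[0,0,0]],
  [[0,0,0.16],[0,0,0]],
])

```text
clock: 24.78
eef_pos: [0.613, -0.1624, 0.2764]
orientation: [-0.074, 3.132, -0.003]
force: [-0.4, -0.1, 1.4]
grip_width: 0.342
grip_force: 0.0
```

```bash
python3 - <<'E'
from h import *
tell((.4,-.15,.3),(0,0,1),.049)
s=img("scene","s6");t=img("top","t6")
k,_=orange(s,(205,190,320,280));c,l,st,ce=cv2.connectedComponentsWithStats(k);print([(ce[i].round(1).tolist(),st[i].tolist()) for i in range(1,c) if st[i,4]>20])
for x,y in((.6145,-.2528),(.61,-.1615),(.6085,-.115)):print("expected",proj("scene",np.array([x,y,.154])).round(1))
cv2.imwrite("pics/c11.png",np.hstack([cv2.resize(t[140:290,320:470],(400,400),interpolation=cv2.INTER_CUBIC),cv2.resize(s[185:295,205:315],(400,400),interpolation=cv2.INTER_CUBIC)]))
E
```

```text
t 24.78 tcp [ 0.613  -0.1624  0.2764] j6 -1.97 w 0.342 gf 0.0 F [-0.4 -0.1  1.4]
shift m [-0.213   0.0124  0.0236] scaled [-0.2839  0.0165  0.0315] turn deg [0.1  0.52 0.11] scaled [0.0012 0.0057 0.0013] rows 6.0
[([227.0, 214.8], [223, 206, 9, 24, 98]), ([250.8, 231.9], [246, 221, 10, 24, 172]), ([263.5, 240.1], [259, 228, 10, 25, 179])]
expected [228.7 217.9]
expected [251.3 232.8]
expected [263.1 240.8]
```

View pics/c11.png

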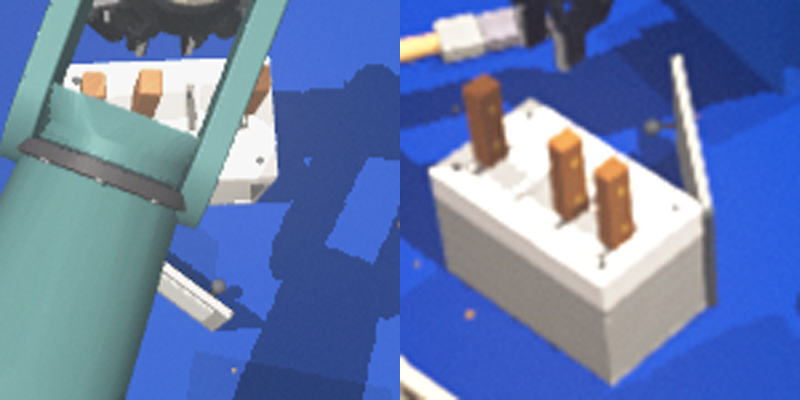

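All three scrapers stand in slots, at scene (227,215), (251,232) and (264,240), matching expectation. Next is the door, open about 0.7 rad, with its free edge at scene crop (677,57).

```bash
python3 - <<'E'
from h import *
t=cv2.imread("pics/top0.png")
print("blue corner",plane("top",(397,305),.115).round(3))
R=Ro.from_euler("z",.049).as_matrix()[:2,:2]
H=np.array([.6095,-.184])+R@[-.067,.095];print("hinge",H.round(4))
# door free end (outer/inner corners on top face, c2 crop px/4+offset)
for p in((275,440),(308,432),(282,452),(60,250)):
    q=plane("top",(p[0]/4+330-.4,p[1]/4+150-.4),.109)[:2];v=R.T@(q-H);print(p,q.round(4),np.linalg.norm(v).round(3),"ang",np.arctan2(-v[0],-v[1]).round(3))
P=lambda th,off,r=.15:H+R@(r*np.array([-np.sin(th),-np.cos(th)])+(.008+off)*np.array([-np.cos(th),np.sin(th)]))
S=bot.sense()["eef_pos"][:2]
a=P(.72,.055);print("pre",a.round(4),"from now",((a-S)/.75).round(4))
for th in(.7,.6,.5,.4,.3,.2,.1,.05,0,-.05):
    o=.011*np.cos(th)+.015*np.sin(abs(th));w=P(th,o);print(th,w.round(4),"scaled from pre",((w-a)/.75).round(4))
E
```

```text
blue corner [ 0.315 -0.219  0.115]
hinge [ 0.5379 -0.0924]
(275, 440) [ 0.4203 -0.2233] 0.176 ang 0.781
(308, 432) [ 0.4254 -0.2426] 0.188 ang 0.692
(282, 452) [ 0.4133 -0.2274] 0.184 ang 0.795
(60, 250) [ 0.5311 -0.0961] 0.008 ang 1.115
pre [ 0.3953 -0.1707] from now [-0.2908 -0.0108]
0.7 [ 0.4263 -0.1959] scaled from pre [ 0.0413 -0.0336]
0.6 [ 0.4376 -0.2068] scaled from pre [ 0.0564 -0.0482]
0.5 [ 0.4502 -0.2166] scaled from pre [ 0.0732 -0.0612]
0.4 [ 0.4638 -0.225 ] scaled from pre [ 0.0914 -0.0724]
0.3 [ 0.4784 -0.232 ] scaled from pre [ 0.1108 -0.0817]
0.2 [ 0.4939 -0.2374] scaled from pre [ 0.1314 -0.0889]
0.1 [ 0.5099 -0.2412] scaled from pre [ 0.1527 -0.0939]
0.05 [ 0.518  -0.2424] scaled from pre [ 0.1636 -0.0956]
0 [ 0.5263 -0.2431] scaled from pre [ 0.1746 -0.0966]
-0.05 [ 0.5331 -0.2436] scaled from pre [ 0.1837 -0.0972]
```

>>> jog_arm([
  [[-0.05,-0.002,0.01],[0,0,0]],
  [[-0.1,-0.004,0.01],[0,0,0]],
  [[-0.15,-0.006,0.01],[0,0,0]],
  [[-0.2,-0.008,0.01],[0,0,0]],
  [[-0.25,-0.01,0.01],[0,0,0]],
], hand=0)

```text
clock: 25.3
eef_pos: [0.4222, -0.1691, 0.2762]
orientation: [0.074, -3.14, -0.003]
force: [-0.1, -1.2, 1.0]
grip_width: 0.004
grip_force: 0.0
```

>>> jog_arm([
  [[-0.03,0,0],[0,0,0]],
  [[-0.041,0,0],[0,0,0]],
  [[-0.041,0,-0.03],[0,0,0]],
  [[-0.041,0,-0.08],[0,0,0]],
  [[-0.041,0,-0.11],[0,0,0]],
])

```text
clock: 25.72
eef_pos: [0.3928, -0.1689, 0.1923]
orientation: [0.073, -3.141, -0.004]
force: [0.4, 0.6, -0.9]
grip_width: -0.0
grip_force: 0.0
```

>>> jog_arm([
  [[0,0,-0.05],[0,0,0]],
  [[0,0,-0.1],[0,0,0]],
  [[0,0,-0.15],[0,0,0]],
  [[0,0,-0.185],[0,0,0]],
  [[0,0,-0.185],[0,0,0]],
])

```text
clock: 26.13
eef_pos: [0.3887, -0.1662, 0.0496]
orientation: [0.074, -3.13, -0.015]
force: [-1.1, 0.7, -0.4]
grip_width: -0.001
grip_force: 0.0
```

>>> jog_arm([
  [[0,0,0],[0,0,0]],
  [[0,0,0],[0,0,0]],
  [[0,0,0],[0,0,0]],
])

```text
clock: 26.38
eef_pos: [0.3955, -0.1705, 0.0597]
orientation: [-0.074, 3.134, -0.003]
force: [-0.1, 0.5, 0.3]
grip_width: -0.001
grip_force: 0.0
```

>>> jog_arm([
  [[0.02,-0.017,0],[0,0,0]],
  [[0.041,-0.034,0],[0,0,0]],
  [[0.056,-0.048,0],[0,0,0]],
  [[0.073,-0.061,0],[0,0,0]],
  [[0.091,-0.072,0],[0,0,0]],
])

```text
clock: 26.8
eef_pos: [0.4639, -0.2251, 0.06]
orientation: [-0.073, 3.135, -0.003]
force: [-0.8, 1.2, -0.0]
grip_width: -0.001
grip_force: 0.0
```

>>> jog_arm([
  [[0.01,-0.005,0],[0,0,0]],
  [[0.02,-0.01,0],[0,0,0]],
  [[0.03,-0.013,0],[0,0,0]],
  [[0.04,-0.017,0],[0,0,0]],
  [[0.051,-0.019,0],[0,0,0]],
])

```text
clock: 27.22
eef_pos: [0.5006, -0.2379, 0.0577]
orientation: [-0.074, 3.138, 0.0]
force: [-0.4, -0.9, -0.1]
grip_width: -0.005
grip_force: 0.0
```

>>> jog_arm([
  [[0.006,-0.002,0],[0,0,0]],
  [[0.012,-0.003,0],[0,0,0]],
  [[0.018,-0.004,0],[0,0,0]],
  [[0.024,-0.005,0],[0,0,0]],
  [[0.03,-0.005,0],[0,0,0]],
])

```text
clock: 27.63
eef_pos: [0.5225, -0.2413, 0.0568]
orientation: [-0.074, 3.139, 0.002]
force: [-0.8, 0.2, -0.6]
grip_width: -0.002
grip_force: 0.0
```

>>> jog_arm([
  [[0.002,0,0],[0,0,0]],
  [[0.004,0,0],[0,0,0]],
  [[0.006,0,0],[0,0,0]],
  [[0.008,0,0],[0,0,0]],
  [[0.008,0,0],[0,0,0]],
])

```text
clock: 28.05
eef_pos: [0.5255, -0.2413, 0.0568]
orientation: [0.075, -3.135, -0.003]
force: [-9.4, -0.3, 2.7]
grip_width: 0.003
grip_force: 0.0
```

>>> jog_arm([
  [[0.002,0,0],[0,0,0]],
  [[0.004,0,0],[0,0,0]],
  [[0.006,0,0],[0,0,0]],
  [[0.006,0,0],[0,0,0]],
  [[0.006,0,0],[0,0,0]],
])

```text
clock: 28.47
eef_pos: [0.5252, -0.2411, 0.0561]
orientation: [0.075, -3.125, -0.005]
force: [-23.2, 0.5, 9.1]
grip_width: 0.002
grip_force: 0.0
```

Firm stop at 23 N means the door is seated. Back away, rise, and look.

>>> jog_arm([
  [[-0.02,0,0],[0,0,0]],
  [[-0.05,0,0],[0,0,0]],
  [[-0.09,0,0],[0,0,0]],
  [[-0.13,0,0.03],[0,0,0]],
  [[-0.15,0.02,0.08],[0,0,0]],
])

```text
clock: 28.88
eef_pos: [0.4161, -0.2264, 0.1121]
orientation: [0.069, -3.134, -0.008]
force: [0.6, 0.2, 0.1]
grip_width: -0.0
grip_force: 0.0
```

>>> jog_arm([
  [[0,0.03,0.04],[0,0,0]],
  [[0,0.06,0.09],[0,0,0]],
  [[0,0.1,0.13],[0,0,0]],
  [[0,0.14,0.16],[0,0,0]],
  [[0,0.18,0.18],[0,0,0]],
])

```text
clock: 29.3
eef_pos: [0.4223, -0.091, 0.2555]
orientation: [-0.072, 3.131, -0.002]
force: [1.9, 0.7, 0.6]
grip_width: 0.006
grip_force: 0.0
```

>>> jog_arm([
  [[0,0.02,0],[0,0,0]],
  [[0,0.02,0],[0,0,0]],
  [[0,0.02,0],[0,0,0]],
  [[0,0.02,0],[0,0,0]],
  [[0,0.02,0],[0,0,0]],
])

```text
clock: 29.72
eef_pos: [0.4209, -0.0778, 0.2502]
orientation: [-0.072, 3.14, 0.001]
force: [0.6, -0.0, 0.1]
grip_width: -0.003
grip_force: 0.0
```

```bash
python3 - <<'E'
from h import *
print({k:np.round(v,3) for k,v in bot.sense().items() if k in("clock","eef_pos","force")})
s=img("scene","s7");t=img("top","t7")
cv2.imwrite("pics/c12.png",np.hstack([cv2.resize(t[140:290,300:450],(400,400),interpolation=cv2.INTER_CUBIC),cv2.resize(s[185:345,205:405],(400,400),interpolation=cv2.INTER_CUBIC)]))
E
```

```text
{'clock': np.float64(29.717), 'eef_pos': array([ 0.421, -0.078,  0.25 ]), 'force': array([ 0.596, -0.019,  0.089])}
```

View pics/c12.png

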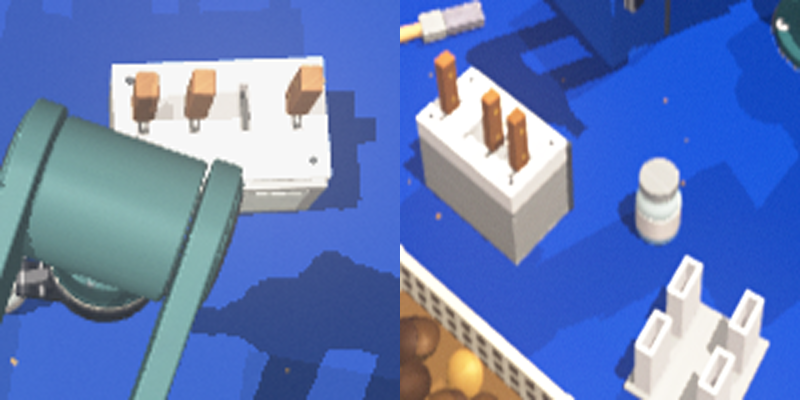

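The picture shows the door shut flush along the rack's front, three scrapers upright in the slots with shoulders down, and the caddy and jar standing in place. Handing in.

```bash
python3 -c "
from station import bot
print(bot.close_job())"
```

```text
the job is handed in; nothing more can be done
None
```

All three scrapers present are fully in rack slots, the door is pushed shut on its catch, the caddy, jar and brush look undisturbed, and I handed the job in at about 30 s; the hand-in call returned no verdict.

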